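# Cure the fresh stamps in the lamp box

### The job

Cure the fresh stamps: swing the latch lever of the lamp box free, open the lid so that it stands open, and set every stamp that lies on the table (two or three) flat on the box floor, die up. Then shut the lid, swing the latch back over it and turn the timer dial until its pointer points at the preset tab. Last of all slide the small flush switch in its groove fully on with a fingertip; never have it on while the lid is open, and leave the preset tab, jar, vial, tape and loupe where they are.

Things in the scene. Friction and masses are not known exactly. Their poses are not given: they have to be found in the camera images.
- curing_box: fixed white lamp box with grey lid. x toward its hinge side (away from the robot at yaw 0), y toward its control pod, z up; origin under the tray's centre. Tray 150 (x) x 214 (y) x 52 mm high, walls 5 mm, inside 140 x 204 mm, 44 mm deep. Control pod 150 x 90 mm, 50 mm high, at y = +107..+197 mm: dial on its far half, switch groove on its front half
- box_in (a point): centre of the tray's inner floor, 8 mm above the table; axes as curing_box. Three stamps fit in one row along y
- lid (a joint): lid angle, 0 shut, 1.9 rad at its stop; stiff hinge, so it stays where it is left (about 2 to 3 N at the handle). The latch hook holds it shut
- lid_handle (a point): middle of the lid's handle, moving with it: a round bar 10 mm thick, 90 mm long, along the box's y, 36 mm in front of the lid's front edge (31 mm free behind the bar), 56 mm above the table when shut. Can be pinched from above across its thickness; it turns in the grip as the lid swings
- lid_hinge (a point): point on the lid's hinge axis (along the box's y), at the far top edge of the tray, 186 mm from the handle bar
- latch (a joint): latch lever angle: 0 hook fully over the lid, 1.57 rad free (stop). Growing turns it clockwise seen from above. Hook is clear of the lid from about 1.15 rad. Stays where it is left
- latch_peg (a point): on the axis of the upright round peg at the lever's outer end (12 mm thick, its top 96 mm, the lever's top 66 mm above the table; this point 84 mm). At 0 the peg stands on the box's -y side of the pivot, at 1.57 on its -x side (nearer the robot)
- latch_pivot (a point): the latch's vertical pivot axis, outside the box's -y wall, 48 mm from the peg
- dial (a joint): timer dial angle, grows clockwise seen from above, range -0.1 to 3.2 rad, light friction
- dial_grip (a point): on the dial's vertical axis, 76 mm above the table, a good height to grip: the dial has an upright bar grip 12 mm thick (its x), 40 mm long (its y), 26 mm high, top 81 mm above the table, on a 44 mm disc. The pointer (white line) points along this point's -y. Axes turn with the dial
- dial_pointer (a point): 30 mm from the dial axis in the direction of the pointer (white line on the bar grip)
- preset_tab (a point): 30 mm from the dial axis, over the preset tab: small black tab (6 x 7 mm, top 55 mm above the table, stiff) at the rim of the dial plate, 0.5 to 1.9 rad clockwise of the pointer at the start. When the dial is set this point coincides with dial_pointer. Do not move the tab
- switch (a joint): slide switch: 0 off, 0.014 m fully on (stop), grows along the box's +x; about 1.5 N to move, stays where left
- switch_nub (a point): middle of the top of the switch nub, 10 x 10 mm, 6.5 mm high, flush with the pod's top (50 mm above the table). Groove 32 mm wide, 7 mm deep (floor 43 mm above the table), along the middle of the pod (box y +152), open at its front; 35 mm of it lie in front of the nub at off. A shut fingertip lowered into the groove in front of the nub pushes it on
- stamp_a: wood-mounted rubber stamp 50 x 52 x 27 mm, the red die up; single block, grip it by its sides. Origin: centre of its underside, z up. May be absent (None)
- stamp_b: wood-mounted rubber stamp 52 x 56 x 27 mm, the red die up; single block, grip it by its sides. Origin: centre of its underside, z up. May be absent (None)
- stamp_c: wood-mounted rubber stamp 50 x 52 x 27 mm, the red die up; single block, grip it by its sides. Origin: centre of its underside, z up. May be absent (None)
- stamp_d: wood-mounted rubber stamp 52 x 56 x 27 mm, the red die up; single block, grip it by its sides. Origin: centre of its underside, z up. May be absent (None)
- cream_jar: bystander: white screw-top jar 49 mm wide, 50 mm high; origin at its foot
- vial: bystander: glass vial 24 mm wide, 44 mm high; origin at its foot
- tape: bystander: roll of masking tape lying flat, 104 mm wide, 25 mm high; origin at its underside
- eye_loupe: bystander: black eye loupe 34 mm wide, 30 mm high; origin at its foot
Mind the look-alikes: they are no part of the job. What is shaped like the stamp_a but blue or yellow is not meant.

How it is judged:
By the outcome, as a careful person would: the job done as asked, in the order asked, and still so for the second after the job is handed in, with the robot touching nothing.
Of stamp_a, stamp_b, stamp_c, stamp_d only 2 to 3 are there at a start; the rules pass over those that are not, and their reading is None.
At some moment in a run one of stamp_a, stamp_b, stamp_c, stamp_d may be knocked a few centimetres aside while the robot is not near it.
Once in a run the grip may slacken for a moment while it holds something.
It also fails if it takes over 210 s, if anything falls off the work surface, if the arm or the gripper's body presses on something with over 40 N, if the wrist force passes 120 N, or if a joint passes its speed limit or range.

### The arm

A 7-joint arm with a two-finger parallel gripper is mounted at the origin on a cart in front of the work surface, level with it; the furniture and walls round the work are solid. World frame = base frame: x ahead of the robot, y to its left, z up, the work surface at z = 0. Lengths are in mm, angles in rad, forces in N, time in s.
With the tool pointing down it reaches from about 400 to 900 mm from the base axis. Payload 5.6 kg.
Tool frame: the origin (TCP) lies midway between the tips of the shut fingers; the grasp point (between the pads) lies 19 mm behind it; z points along the fingers, y is the line along which they close (so a half turn about z gives the same grasp; the last joint's range is limited). The gripper opens to 92 mm and grips with 3 to 60 N. Pads are 20 mm wide; open, the fingers measure 128 mm over their backs; the gripper's body (75 mm by 189 mm) begins 69 mm behind the grasp point.
Start: joints at [1.135, 0.468, -0.012, 1.603, 0.006, 1.071, -0.056], TCP at [248.765, -600.521, 214.592] pointing down, gripper open.
Joint ranges: [-2.53, 2.53], [-0.31, 2.02], [-1.57, 1.55], [0.28, 2.44], [-1.29, 4.43], [0.15, 1.84], [-2.92, 2.92]. Speed limits (rad/s): [2.57, 2.57, 3.14, 3.14, 3.14, 3.14, 3.14].

### API

Orientations are given as a rotation vector (axis times angle).
In Python, from cell import robot, grip, kin, viewer gives the robot as it stands. Calls block until the motion is done:
- robot.movep(position, orientation): joint-space move of the TCP to a pose.
- robot.servo_line(position, feed=150, rotation=None): straight line of the TCP; rotation=None keeps the orientation; feed is the mean speed in mm/s.
- robot.goto_joints(angles): joint-space move.
- grip(opening, newtons=None): opening from 0.0 (shut) to 1.0 (fully open); newtons is the grip in N (None keeps the last); returns when the fingers have stopped.
- robot.hold(seconds).
- kin.ik(position, orientation): joint angles nearest the present ones, or None.
- robot.observe(): the state.
- viewer.read_camera(name): name is "scene" or "top"; returns the picture (400x640x3 uint8, red, green, blue); there is no depth.
- viewer.camera_info(name): a dict with "camera_matrix" (3x3 intrinsics, pixels), "R" (3x3) and "t" (3): a world point X has camera coordinates R X + t. Camera axes: x right, y down, z forward; pixel columns grow to the right and rows downward; lengths in mm; the calibration is good to about 2 mm. A picture is of the moment at which its call begins. camera_info takes no time and is no camera call.
A pose or a line that the arm cannot do raises robot.IKError and nothing moves.
- robot.job_done(): hands the job in; it is judged then, once.
Trained networks look in the newest picture that a camera, given by its name, has taken for a name from the list of things; names that differ only in an ending like _2 or _b are one class to them, and where a whole thing is asked for, a point or a joint stands for the part that bears it (a point fixed in the world has none). Each returns a list of dicts, best first, with "confidence" (0 to 1); they miss things now and then, are a little off and sometimes report something else, mostly with a low value. They report only what shows in the picture. A call takes as long as a camera call. They do not tell look-alikes from the thing itself.
- viewer.silhouettes(name, camera): "mask" (400x640 bool, what is visible of it).
- viewer.pinpoint(name, camera): "at" ([x, y, z] in mm, in the coordinates of the camera as it stood for that picture, good to about 4 mm: a listed point, or the origin of a listed thing).
The state is a dict: "t": time; "joints": joint angles; "joint_velocities": joint speeds; "joint_torque": joint torques, N m; "tcp_pos": TCP position; "tcp_rot": TCP orientation; "contact_force": force on the tool from outside, world axes, zero at the start; "wrist_torque": the same for the moment, N m; "grip_width": opening from 0.0 (shut) to 1.0 (fully open); "grip_force": force on a finger pad.
Only numpy, scipy, OpenCV 4.12 (cv2) and the standard library are available. Lean on these libraries where they do the work, as an engineer would, in place of code of your own. Each camera call takes 0.05 s, during which the arm holds its last target. There are 200 camera calls.

## Working session

There is one attempt and no reset: what is moved stays moved. The work goes in short steps, each a Python script; the robot and the scene stay as the last script left them, time stands still between calls to the robot, and variables do not carry over. Pictures are saved under pics/ and viewed, at most 14 in all, crops included, and the job is handed in when it is done.

```bash
ls; mkdir -p pics
cat > h.py <<'E'
import numpy as np, cv2
from scipy.spatial.transform import Rotation as R
from cell import robot, grip, kin, viewer
def snap(cam,name=None,crop=None,scale=1):
    im=viewer.read_camera(cam)
    if name:
        o=im if crop is None else im[crop[1]:crop[3],crop[0]:crop[2]]
        cv2.imwrite('pics/'+name,cv2.resize(np.ascontiguousarray(o[...,::-1]),None,fx=scale,fy=scale))
    return im
def world(p,cam):
    c=viewer.camera_info(cam); return np.array(c['R']).T@(np.array(p)-np.array(c['t']))
def pix(X,cam):
    c=viewer.camera_info(cam); q=np.array(c['camera_matrix'])@(np.array(c['R'])@np.array(X)+np.array(c['t'])); return q[:2]/q[2]
def ray(uv,cam,z):
    c=viewer.camera_info(cam); Rm=np.array(c['R']); o=-Rm.T@np.array(c['t'])
    d=Rm.T@np.linalg.inv(c['camera_matrix'])@np.array([uv[0],uv[1],1.]); return o+d*(z-o[2])/d[2]
def down(yaw): # tool y axis direction: R z(yaw) * flip about x -> tool x=(cos,sin), y=(sin,-cos)
    return (R.from_euler('z',yaw)*R.from_euler('x',np.pi)).as_rotvec()
def find(name,cam,minc=0.2):
    return [(round(d['confidence'],2),world(d['at'],cam).round(1),pix(world(d['at'],cam),cam).round()) for d in viewer.pinpoint(name,cam) if d['confidence']>minc]
E
python3 - <<'E'
from h import *
print({k:np.round(v,3) if not np.isscalar(v) else v for k,v in robot.observe().items()})
for cam in('scene','top'):
    snap(cam,cam+'0.png'); print(cam, {k:np.round(v,2).tolist() for k,v in viewer.camera_info(cam).items()})
    for n in 'curing_box box_in lid_handle lid_hinge latch_peg latch_pivot dial_grip dial_pointer preset_tab switch_nub stamp_a stamp_b cream_jar vial tape eye_loupe'.split():
        for r in find(n,cam): print(n,*r)
E
```

```text
pics
{'t': 0.0, 'joints': array([ 1.135,  0.468, -0.012,  1.604,  0.006,  1.071, -0.056]), 'joint_velocities': array([ 0.001, -0.001,  0.   , -0.002, -0.   , -0.001,  0.001]), 'joint_torque': array([ 0.0000e+00, -5.2057e+01, -1.2000e-02, -2.4375e+01, -5.7000e-02,
        1.7000e-02,  0.0000e+00]), 'tcp_pos': array([ 248.498, -599.99 ,  213.638]), 'tcp_rot': array([-3.08e+00, -6.13e-01,  1.00e-03]), 'contact_force': array([ 0.27 , -0.48 , -0.352]), 'wrist_torque': array([0.017, 0.021, 0.002]), 'grip_force': 0.0, 'grip_width': 1.0004216166381468}
scene {'camera_matrix': [[476.04, 0.0, 323.64], [0.0, 476.04, 186.44], [0.0, 0.0, 1.0]], 'R': [[-0.72, -0.69, 0.01], [-0.51, 0.52, -0.69], [0.47, -0.5, -0.73]], 't': [362.07, 364.73, 1015.26]}
curing_box 0.64 [552.2 102.   -3. ] [283. 241.]
curing_box 0.57 [586.6 219.8  62.5] [235. 244.]
lid_handle 0.88 [440.8 115.2  56. ] [309. 255.]
lid_handle 0.43 [ 723.5 -203.1   -1.4] [318. 151.]
lid_hinge 0.77 [625.3  89.6  48.5] [266. 210.]
lid_hinge 0.69 [538.  251.9  45.8] [238. 268.]
lid_hinge 0.28 [525.8 -21.3  59.6] [323. 204.]
latch_pivot 0.83 [52
[... 2019 characters left out ...]
09.9    2.2] [334. 137.]
stamp_a 0.52 [ 567.5 -227.4    1.9] [371. 188.]
stamp_a 0.51 [ 565.8 -366.6   -3.3] [413. 188.]
stamp_b 0.7 [ 389.8 -350.1   -3.5] [409. 243.]
stamp_b 0.69 [ 440.2 -243.5   -2.2] [376. 227.]
stamp_b 0.66 [ 333.8 -225.8   -1.8] [371. 260.]
stamp_b 0.6 [ 457.6 -141.5   -2.6] [344. 222.]
stamp_b 0.58 [ 736.1 -109.9    2.2] [334. 137.]
stamp_b 0.52 [ 567.5 -227.4    1.9] [371. 188.]
stamp_b 0.51 [ 565.8 -366.6   -3.3] [413. 188.]
cream_jar 0.57 [ 7.344e+02 -1.087e+02 -5.000e-01] [334. 137.]
cream_jar 0.54 [611.7 244.8  78.8] [221. 171.]
vial 0.54 [ 723.2 -208.3    1. ] [364. 140.]
tape 0.79 [371.8 252.   -1. ] [222. 248.]
eye_loupe 0.43 [ 724.4 -304.6    4.2] [394. 140.]
```

View pics/scene0.png

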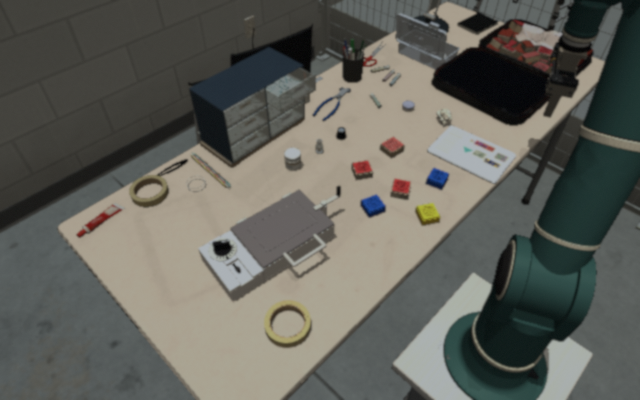

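Run:
```python
from h import *
im=cv2.imread('pics/top0.png')
a=cv2.resize(im[120:280,180:440],None,fx=3,fy=3,interpolation=cv2.INTER_CUBIC); cv2.imwrite('pics/top0c.png',a)
```

```text
(no output)
```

View pics/top0c.png

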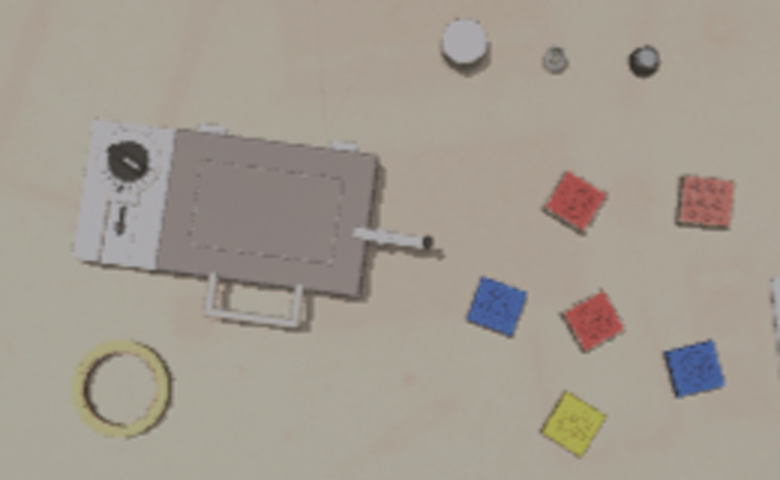

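Candidates in the top view (full-frame pixels):
- Red: (371,188), (376,227), (413,188)
- Blue: (345,222), (409,243)
- Yellow: (371,260)

The red things at the far rim, such as the case and the tube, aren't stamps. I choose the three red ones. The one at (413,188) looks paler, so it goes in the close crop.

```bash
cat >> h.py <<'E'
def stamps(im,cam='top',z=27):
    """red tops -> centre, yaw, sides in mm (in the plane z)"""
    hsv=cv2.cvtColor(cv2.resize(im,None,fx=4,fy=4,interpolation=cv2.INTER_CUBIC),cv2.COLOR_RGB2HSV)
    m=(((hsv[...,0]<7)|(hsv[...,0]>170))&(hsv[...,1]>85)&(hsv[...,2]>60)).astype(np.uint8)
    m=cv2.morphologyEx(m,cv2.MORPH_CLOSE,np.ones((7,7)))
    out=[]
    for c in cv2.findContours(m,cv2.RETR_EXTERNAL,cv2.CHAIN_APPROX_NONE)[0]:
        if cv2.contourArea(c)<1200: continue
        p=np.array([ray((q[0]-1.5)/4,cam,z)[:2] for q in c]).astype(np.float32)
        if not((abs(p[:,1])<500).all() and (p[:,0]>250).all() and (p[:,0]<900).all()): continue
        (cx,cy),(w,h),a=cv2.minAreaRect(p); a=np.deg2rad(a)
        while a>np.pi/4: a-=np.pi/2; w,h=h,w
        out.append((round(cx,1),round(cy,1),round(a,3),round(w,1),round(h,1)))
    return out
E
python3 - <<'E'
from h import *
P={'curing_box':(0,0,0),'lid_handle':(-111,0,56),'latch_pivot':(None,)*3}
obs={}
for cam in('scene','top'):
    for k in range(3):
        im=snap(cam)
        for n in ['curing_box','lid_handle','latch_pivot','latch_peg','lid_hinge','dial_grip','switch_nub','dial_pointer','preset_tab']:
            for r in find(n,cam,.15): print(cam,n,*r)
    print(cam,'reds',stamps(im,cam))
    big=np.hstack
    if cam=='top':
        A=cv2.resize(im[170:245,340:440],(640,480),interpolation=cv2.INTER_CUBIC)
        cv2.imwrite('pics/reds_t.png',A[...,::-1])
    else:
        A=cv2.resize(im[125:215,340:460],(640,480),interpolation=cv2.INTER_CUBIC); cv2.imwrite('pics/reds_s.png',A[...,::-1])
a=cv2.imread('pics/reds_t.png');b=cv2.imread('pics/reds_s.png')
cv2.imwrite('pics/reds.png',cv2.resize(np.hstack([a,b]),(800,300)))
E
```

```text
scene curing_box 0.58 [551.   98.4  -4. ] [284. 240.]
scene curing_box 0.34 [604.1 245.   73.9] [221. 243.]
scene lid_handle 0.69 [441.3 116.9  58.4] [308. 255.]
scene latch_pivot 0.66 [527.7 -22.2  61.8] [323. 203.]
scene latch_peg 0.58 [517.7 -72.4  81. ] [339. 190.]
scene latch_peg 0.17 [626.4  87.7  49.5] [266. 209.]
scene lid_hinge 0.87 [629.2  88.   47.1] [265. 209.]
scene dial_grip 0.66 [605.4 242.3  72.8] [222. 243.]
scene dial_grip 0.46 [441.9 115.   61.2] [309. 254.]
scene switch_nub 0.47 [536.7 251.2  49.5] [239. 268.]
scene dial_pointer 0.48 [587.3 221.   63. ] [234. 244.]
scene curing_box 0.56 [553.7 101.9  -5.3] [282. 241.]
scene latch_pivot 0.61 [525.7 -19.1  61.2] [323. 204.]
scene latch_peg 0.7 [ 719.6 -203.9   -2.3] [319. 152.]
scene latch_peg 0.67 [ 726.2 -306.6   -0.9] [340. 135.]
scene latch_peg 0.61 [ 567.9 -226.7   -2.5] [361. 173.]
scene latch_peg 0.47 [522.9 -71.   79.5] [337. 189.]
scene lid_hinge 0.78 [625.   89.7  49.6] [266. 210.]
scene dial_grip 0.52 [603.5 242.   74.7] [222. 243.]
scene switch_nub 0.39 [535.  250.   46.8] [240. 268.]
scene dial_pointer 
[... 1660 characters left out ...]
6.9  81.1] [220. 171.]
top switch_nub 0.5 [ 722.2 -307.1    1. ] [394. 141.]
top dial_pointer 0.49 [593.1 217.7  70.2] [230. 177.]
top curing_box 0.98 [554.4  98.6  -1.9] [270. 192.]
top curing_box 0.21 [630.9  86.5  49.3] [272. 166.]
top lid_handle 0.86 [443.6 114.3  55.6] [263. 225.]
top lid_handle 0.29 [553.2  97.1  -1.4] [270. 192.]
top latch_pivot 0.72 [528.2 -21.5  62.3] [306. 198.]
top latch_peg 0.65 [520.  -72.3  80.8] [323. 200.]
top lid_hinge 0.57 [630.4  88.9  49.6] [272. 166.]
top dial_grip 0.55 [610.8 245.9  79.7] [220. 171.]
top reds [(440.5, -244.6, np.float64(0.508), 46.4, 49.8), (567.4, -365.5, np.float64(-0.114), 47.9, 52.9), (568.1, -227.3, np.float64(-0.568), 46.9, 49.1)]
```

View pics/reds.png

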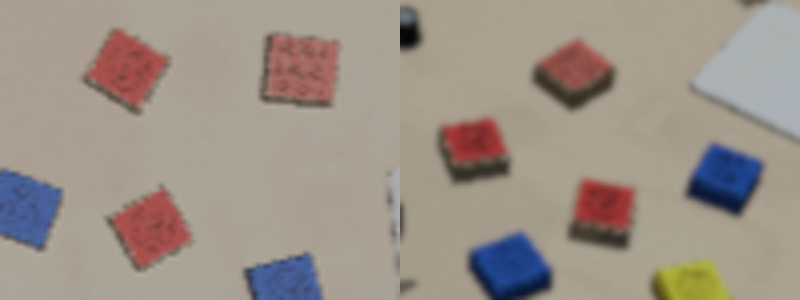

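All three reds are wood-mounted stamps with red dies up. Two are about 50×52, and the paler one at (413,188) is about 52×56. I start with the latch.

```bash
cat >> h.py <<'E'
BO=np.array([553.8,99.4]); BY=-0.1415
def B(x,y,z):
    c,s=np.cos(BY),np.sin(BY); return np.array([BO[0]+c*x-s*y, BO[1]+s*x+c*y, z])
PIV=(-9.5,-122.5)
def latch_pos(a,z,r=49): # box frame angle: -90deg at 0, clockwise
    return B(PIV[0]-r*np.sin(a),PIV[1]-r*np.cos(a),z)
def st(*k):
    o=robot.observe(); print(round(o['t'],1),o['tcp_pos'].round(1),'F',np.round(o['contact_force'],1),'w',round(o['grip_width']*92,1),'gf',round(o['grip_force'],1),*k); return o
E
python3 - <<'E'
from h import *
def rot(a): return down(BY+np.pi/2-a)   # closing axis tangential
for a in (0,.8,1.57): 
    q=kin.ik(latch_pos(a,76),rot(a)); print(a,None if q is None else np.round(q,2))
grip(0.4,15)
robot.movep(latch_pos(0,150),rot(0)); st()
robot.servo_line(latch_pos(0,74),100); st()
grip(0,15); st()
for a in np.linspace(0,1.57,10)[1:]:
    robot.servo_line(latch_pos(a,74),50,rotation=rot(a)); st(round(a,2))
E
```

```text
0 [ 0.47  0.51 -0.5   1.99  0.36  0.73 -0.39]
0.8 [ 0.34  0.44 -0.37  2.07  0.25  0.67 -1.13]
1.57 [ 0.2   0.41 -0.29  2.1   0.19  0.65 -1.93]
7.8 [520.3 -70.5 150. ] F [0.2 0.4 0.6] w 36.8 gf 0.0
8.7 [520.7 -69.   74.4] F [-0.  -0.3 -0.2] w 36.6 gf 0.0
9.2 [520.2 -69.2  74.3] F [-0.7 -0.8  2.2] w 11.5 gf 15.0
9.5 [511.9 -67.3  74.2] F [-0.8 -1.   3.6] w 11.2 gf 15.0 0.17
9.8 [504.2 -64.   74.2] F [-0.9 -2.2  4. ] w 11.4 gf 15.0 0.35
10.2 [497.1 -59.3  74.1] F [-0.8 -1.6  5.4] w 11.2 gf 15.0 0.52
10.5 [490.9 -53.4  74.1] F [-1.2 -0.8  5.1] w 11.2 gf 15.0 0.7
10.8 [485.9 -46.5  74.1] F [-1.3 -1.6  5.5] w 11.4 gf 15.0 0.87
11.1 [482.2 -38.8  74.1] F [-0.  -0.4  5.6] w 11.5 gf 15.0 1.05
11.4 [480.  -30.7  74.1] F [ 1.3 -0.2  3.8] w 11.6 gf 15.0 1.22
11.8 [479.2 -22.3  74.2] F [ 3.7 -0.8  2.1] w 11.5 gf 15.0 1.4
12.1 [479.7 -15.7  74.2] F [ 4.2 -5.9  2.1] w 11.1 gf 15.0 1.57
```

```bash
cat >> h.py <<'E'
RX=down(BY+np.pi/2)
def lid_pos(th,below=15,r=186,hz=52):
    # handle 56 high at th=0, hinge near (75, hz)
    th0=np.arctan2(56-hz,186)
    return B(75-r*np.cos(th+th0),0,hz+r*np.sin(th+th0)-below)
E
python3 - <<'E'
from h import *
p=robot.observe()['tcp_pos']
grip(0.45); robot.servo_line([p[0],p[1],150],150)
grip(0.29,30)
robot.movep(lid_pos(0,-60),RX); st()
robot.servo_line(lid_pos(0),100); st()
grip(0,30); st()
for th in np.linspace(0,1.87,15)[1:]:
    try: robot.servo_line(lid_pos(th),100)
    except robot.IKError: print('ik',th); break
    o=st(round(th,2))
    if np.linalg.norm(o['contact_force'])>25: break
snap('top','open_t.png',(180,100,340,260),3); snap('scene','open_s.png',(180,120,380,300),3)
a=cv2.imread('pics/open_t.png');b=cv2.imread('pics/open_s.png')
cv2.imwrite('pics/open.png',np.hstack([cv2.resize(a,(400,400)),cv2.resize(b,(400,400))]))
E
```

```text
14.8 [444.2 114.5 116. ] F [-0.1 -0.1  0.5] w 26.5 gf 0.0
15.7 [444.3 115.2  41.3] F [ 0.3 -0.5 -0.3] w 26.7 gf 0.0
16.1 [443.3 115.2  41.3] F [-4.9  0.5  5.6] w 8.9 gf 30.0
16.5 [445.4 114.9  65.8] F [-4.   3.4  1. ] w 9.1 gf 30.0 0.13
16.9 [450.5 114.2  90.1] F [-6.2  2.3  2.2] w 8.8 gf 30.0 0.27
17.3 [458.6 113.  113.4] F [-7.6  2.9  4.2] w 9.2 gf 30.0 0.4
17.7 [469.6 111.6 135.4] F [-8.8  2.   5.1] w 8.8 gf 30.0 0.53
18.1 [483.2 109.8 155.8] F [-12.3   1.9   9.8] w 8.9 gf 30.0 0.67
18.5 [499.5 107.6 174.4] F [-15.4   2.4  16. ] w 9.1 gf 30.0 0.8
18.9 [520.1 104.8 191.3] F [-13.5   1.8  20.6] w 8.5 gf 30.0 0.94
19.3 [543.7 101.6 205.1] F [-8.7  0.1 17.6] w 8.7 gf 30.0 1.07
19.7 [567.5  98.4 214.9] F [-3.2  0.4 11.8] w 8.9 gf 30.0 1.2
20.1 [591.5  95.  221. ] F [-0.1  1.6  6.5] w 8.7 gf 30.0 1.34
20.5 [615.5  91.6 223.9] F [0.5 2.5 6.3] w 9.0 gf 30.0 1.47
20.9 [639.1  88.2 223.5] F [1.1 3.9 5.2] w 8.9 gf 30.0 1.6
21.3 [662.9  84.9 219.8] F [2.9 4.3 3.1] w 8.6 gf 30.0 1.74
21.7 [686.5  81.7 213. ] F [1.2 5.6 1.7] w 8.5 gf 30.0 1.87
```

View pics/open.png

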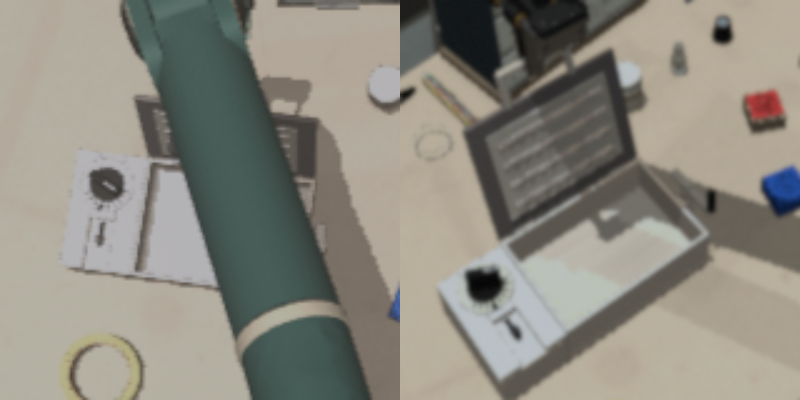

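```bash
cat >> h.py <<'E'
def see_reds():
    out={}
    for cam in('top','scene'):
        for s in stamps(viewer.read_camera(cam),cam):
            if s[1]>-110 or s[0]>680 or min(s[3:])<40: continue
            k=[q for q in out if np.hypot(q[0]-s[0],q[1]-s[1])<25]
            if k: out[k[0]].append(s)
            else: out[s[:2]]=[s]
    return [np.mean(v,axis=0).tolist() for v in out.values()]
def pick(s):
    a=s[2]; rv=down(a+np.pi/2)
    grip(0.95,30)
    robot.movep([s[0],s[1],110],rv)
    robot.servo_line([s[0],s[1],11],150)
    grip(0,30); o=st('gripped')
    robot.servo_line([s[0],s[1],130],150); return st('lifted')['grip_width']*92
def place(y,x=-12):
    robot.movep(B(x-6,y,125),RX); st('over')
    robot.servo_line(B(x,y,60),120); robot.servo_line(B(x,y,20.5),60); o=st('down')
    w=o['grip_width']
    grip(w+12/92); robot.servo_line(B(x,y,130),150); st('out')
E
python3 - <<'E'
from h import *
p=robot.observe()['tcp_pos']
grip(0.3); robot.servo_line([p[0],p[1],270],150); robot.servo_line([560,p[1],270],200)
robot.movep([480,-100,260],RX)
r=see_reds(); print(np.round(r,2).tolist())
s=min(r,key=lambda s:np.hypot(s[0]-440,s[1]+243))
if pick(s)>40: place(66)
snap('scene','p1.png',(180,120,440,300),3)
E
```

```text
[[439.4, -243.0, 0.53, 46.5, 51.0], [565.85, -364.0, -0.11, 47.8, 52.7], [566.65, -225.05, -0.57, 48.6, 49.7]]
27.8 [ 439.5 -243.1   11.2] F [-1.  -0.6  2. ] w 49.5 gf 29.9 gripped
28.8 [ 438.7 -242.8  129.2] F [ 1.   0.3 -0.5] w 49.8 gf 29.9 lifted
30.3 [545.4 165.9 124.6] F [-0.1 -1.1  1.1] w 49.8 gf 29.9 over
31.8 [551.3 166.6  20.3] F [ 0.4 -0.5 -0.4] w 49.8 gf 29.9 down
33.1 [550.6 166.1 129.2] F [ 1.2  0.9 -1.2] w 61.6 gf 0.0 out
```

View pics/p1.png

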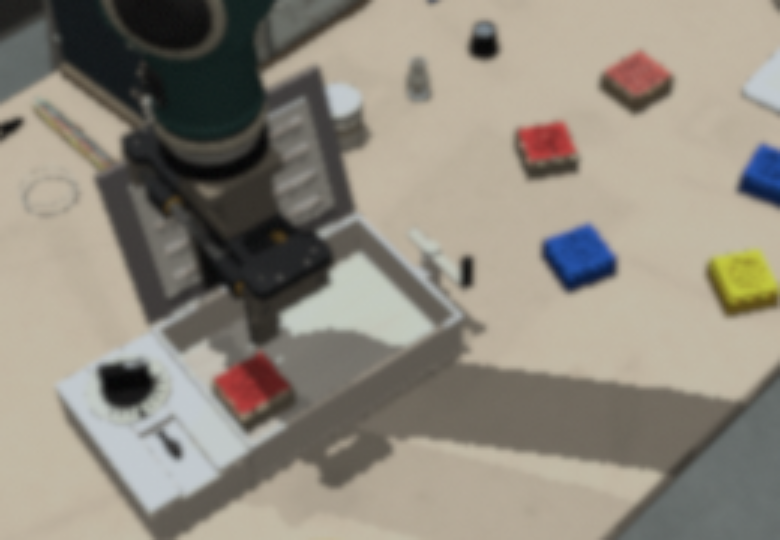

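The first stamp lies flat at the pod end of the tray, at about (252,385) in the crop. Now the other two.

Run:
```python
from h import *
for y,g in ((0,(566,-225)),(-66,(566,-364))):
    robot.movep([480,-50,260],RX)
    r=see_reds(); print(np.round(r,2).tolist())
    s=min(r,key=lambda s:np.hypot(s[0]-g[0],s[1]-g[1]))
    if pick(s)>40: place(y)
    else: print('MISS'); break
robot.movep([450,-150,260],RX)
snap('scene','p2.png',(180,120,440,300),3)
```

```text
[[565.75, -363.9, -0.12, 47.8, 52.75], [567.7, -225.6, -0.58, 49.95, 49.55]]
37.2 [ 567.8 -225.7   11.2] F [-0.8 -0.4  1.4] w 49.7 gf 30.0 gripped
38.2 [ 566.9 -225.4  129. ] F [-0.5 -0.3 -1.2] w 49.8 gf 30.0 lifted
39.4 [536.6 100.  124.8] F [ 0.3 -0.9 -1. ] w 49.9 gf 30.0 over
40.9 [542.  101.2  20.3] F [ 0.5  0.8 -0.5] w 50.0 gf 30.0 down
42.2 [541.3 100.8 129.2] F [ 0.2 -0.4  1.1] w 62.4 gf 0.0 out
[[565.9, -363.9, -0.12, 48.0, 52.75]]
46.5 [ 566.1 -364.    11.3] F [-0.3  0.2  2.2] w 51.6 gf 30.0 gripped
47.4 [ 565.1 -363.5  128.9] F [ 0.4 -0.2 -1.6] w 52.0 gf 30.0 lifted
48.9 [527.2  35.2 124.9] F [ 1.1 -0.2  0.3] w 51.6 gf 30.0 over
50.4 [532.6  35.8  20.3] F [-0.6  0.3 -0. ] w 52.2 gf 30.0 down
51.7 [532.   35.5 129.3] F [ 0.7 -0.9  0.2] w 64.1 gf 0.0 out
```

View pics/p2.png

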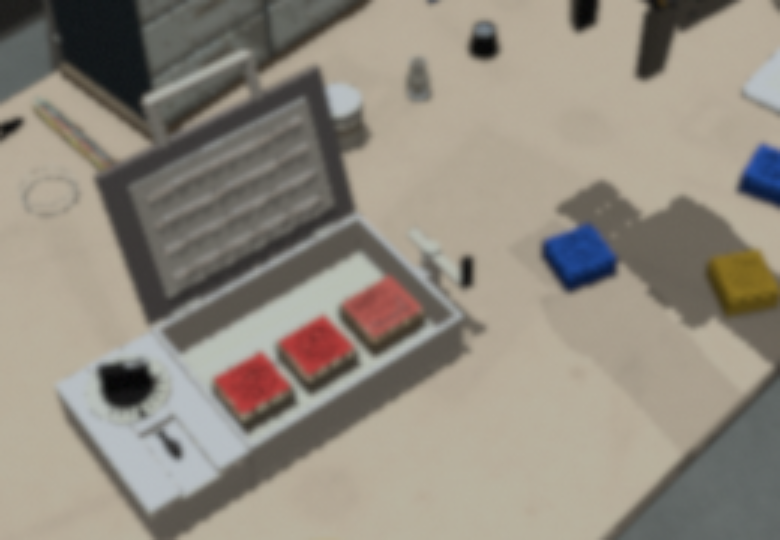

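All three stamps lie flat in the tray, at about (252,388), (318,348) and (385,310) in the crop. I locate the handle and close the lid.

Run:
```python
from h import *
robot.movep(B(-20,-20,280),RX)
for c in('scene','top'):
    viewer.read_camera(c); print(find('lid_handle',c,.3))
print('expected',lid_pos(1.87,0).round(1))
```

```text
[(0.92, array([684.2,  82.7, 227.8]), array([245., 146.]))]
[(0.9, array([686. ,  84.7, 228.8]), array([267., 137.]))]
expected [686.1  80.6 228.5]
```

Run:
```python
from h import *
b=11; th1=1.87
grip(0.3,30)
robot.movep(lid_pos(th1,-60),RX); robot.servo_line(lid_pos(th1,b),100); st()
grip(0,30); st()
for th in np.linspace(th1,0,16)[1:]:
    robot.servo_line(lid_pos(th,b),100)
    o=st(round(th,2))
    if np.linalg.norm(o['contact_force'])>30 or o['grip_width']*92<5: print('stop'); break
robot.servo_line(lid_pos(0,b+1.5),30); st()
viewer.read_camera('top');print(find('lid_handle','top'))
```

```text
56.1 [686.5  80.8 218.3] F [ 0.3 -0.5  0.5] w 27.4 gf 0.0
56.5 [686.3  80.7 218.1] F [ 0.  -0.3  2.5] w 9.1 gf 30.0
56.9 [664.3  83.6 224.4] F [ 0.7 -1.   4.9] w 9.1 gf 30.0 1.75
57.2 [641.4  86.9 227.3] F [-0.1 -0.1  7.4] w 9.0 gf 30.0 1.62
57.6 [618.   90.1 226.9] F [-1.1  0.1  6.4] w 8.6 gf 30.0 1.5
58.0 [594.9  93.2 223.7] F [-1.2 -1.5  4.5] w 8.8 gf 30.0 1.37
58.4 [572.7  96.3 217.9] F [-1.5 -2.3  1.9] w 8.9 gf 30.0 1.25
58.8 [551.3  99.3 209.7] F [-1.  -2.4 -1.2] w 9.0 gf 30.0 1.12
59.2 [531.2 102.3 198.9] F [ 0.3 -3.2 -2.8] w 9.1 gf 30.0 1.0
59.5 [512.8 105.  185.8] F [ 2.  -4.3 -3.3] w 9.0 gf 30.0 0.87
59.9 [495.9 107.5 170.4] F [ 0.7 -4.2 -3. ] w 9.1 gf 30.0 0.75
60.3 [480.9 109.7 152.9] F [ 0.6 -4.6 -3.1] w 8.6 gf 30.0 0.62
60.7 [468.3 111.5 133.7] F [ 0.3 -4.9 -0.9] w 8.6 gf 30.0 0.5
61.1 [458.1 113.  112.9] F [-0.4 -4.4 -1.8] w 8.9 gf 30.0 0.37
61.5 [450.5 114.2  91.1] F [-0.9 -5.2 -0.1] w 8.7 gf 30.0 0.25
61.8 [445.6 114.9  68.4] F [-1.8 -4.  -0.4] w 9.1 gf 30.0 0.12
62.2 [443.4 115.1  45.2] F [-2.6 -3.1 -0.4] w 9.1 gf 30.0 0.0
62.5 [443.4 115.1  43.9] F [-4.2 -3.   0.4] w 9.0 gf 30.0
[(0.95, array([442.8, 114. ,  58.8]), array([263., 226.]))]
```

Run:
```python
from h import *
for b in np.arange(13.5,18,1):
    robot.servo_line(lid_pos(0,b),30); o=st(b)
    if o['contact_force'][2]>8: break
p=o['tcp_pos']; grip(0.3); robot.servo_line([p[0],p[1],150],150)
def rot(a): return down(BY+np.pi/2-a)
a0=1.55
grip(.4,15)
robot.movep(latch_pos(a0,150),rot(a0)); robot.servo_line(latch_pos(a0,74),100); grip(0,15); st()
for a in np.linspace(a0,0,10)[1:]:
    robot.servo_line(latch_pos(a,74),50,rotation=rot(a)); o=st(round(a,2))
robot.servo_line(latch_pos(-.06,74),50); st()
p=robot.observe()['tcp_pos'];grip(.4); robot.servo_line([p[0],p[1],160],150)
robot.movep([420,-150,260],RX)
for c in('scene','top'):
    im=viewer.read_camera(c); print([find(n,c,.3) for n in('latch_peg','lid_handle','dial_grip','dial_pointer','preset_tab','switch_nub')])
    x,y=pix(B(0,152,55),c).astype(int)
    A=im[y-30:y+30,x-30:x+30]; A=cv2.resize(A,(400,400),interpolation=cv2.INTER_CUBIC); print(c,x-30,y-30)
    x,y=pix(B(0,0,55),c).astype(int)
    A2=cv2.resize(im[y-60:y+60,x-60:x+60],(400,400),interpolation=cv2.INTER_CUBIC)
    cv2.imwrite(f'pics/d_{c}.png',np.hstack([A,A2])[...,::-1])
cv2.imwrite('pics/dd.png',cv2.resize(np.vstack([cv2.imread('pics/d_top.png'),cv2.imread('pics/d_scene.png')]),(600,600)))
```

```text
62.8 [443.4 115.1  43. ] F [-4.5 -3.7  0.1] w 9.1 gf 30.0 13.5
63.1 [443.3 115.1  42. ] F [-4.1 -2.8  0.3] w 9.0 gf 30.0 14.5
63.3 [443.4 115.2  41.6] F [-7.4 -3.8  8.2] w 8.8 gf 30.0 15.5
67.5 [478.6 -15.6  74.3] F [-0.8 -4.   2.9] w 11.5 gf 15.0
67.8 [478.1 -23.1  74.2] F [-1.7 -1.9  4.6] w 11.5 gf 15.0 1.38
68.1 [479.  -31.5  74.2] F [-2.9 -2.7  6.4] w 11.4 gf 15.0 1.21
68.5 [481.4 -39.7  74.2] F [-3.8 -2.7  7.5] w 11.4 gf 15.0 1.03
68.8 [485.2 -47.4  74.2] F [-3.6 -2.6  7.2] w 11.6 gf 15.0 0.86
69.1 [490.3 -54.4  74.2] F [-3.6 -4.6  7.5] w 11.6 gf 15.0 0.69
69.4 [496.6 -60.3  74.2] F [-3.1 -3.5  6.9] w 11.6 gf 15.0 0.52
69.8 [503.9 -65.1  74.2] F [-2.3 -4.6  6.7] w 11.4 gf 15.0 0.34
70.1 [511.9 -68.4  74.2] F [-1.7 -4.4  6.3] w 11.8 gf 15.0 0.17
70.4 [520.2 -70.2  74.3] F [-2.9 -3.8  6. ] w 11.6 gf 15.0 0.0
70.7 [520.6 -70.5  74. ] F [-8.6 -4.1 10.4] w 11.5 gf 15.0
[[], [(0.56, array([439.7, 112.7,  56.5]), array([310., 255.])), (0.52, array([523.7, -71.6,  85.4]), array([337., 188.]))], [(0.63, array([604.3, 240.5,  72.9]), array([223., 243.]))], [(0.76, array([587.9, 218.2,  64.9]), array([235., 243.]))], [(0.33, array([585. , 221.1,  61.1]), array([235., 245.]))], [(0.56, array([535.2, 255.5,  48.9]), array([238., 269.]))]]
scene 198 226
[[(0.65, array([517.6, -70.1,  80.8]), array([322., 201.]))], [(0.84, array([444.4, 115.7,  57.7]), array([262., 225.]))], [(0.59, array([611.3, 244.6,  74.2]), array([221., 171.]))], [(0.46, array([590. , 218.1,  72.2]), array([229., 178.]))], [(0.55, array([609.8, 247.9,  76.5]), array([220., 172.]))], []]
top 190 153
```

View pics/dd.png

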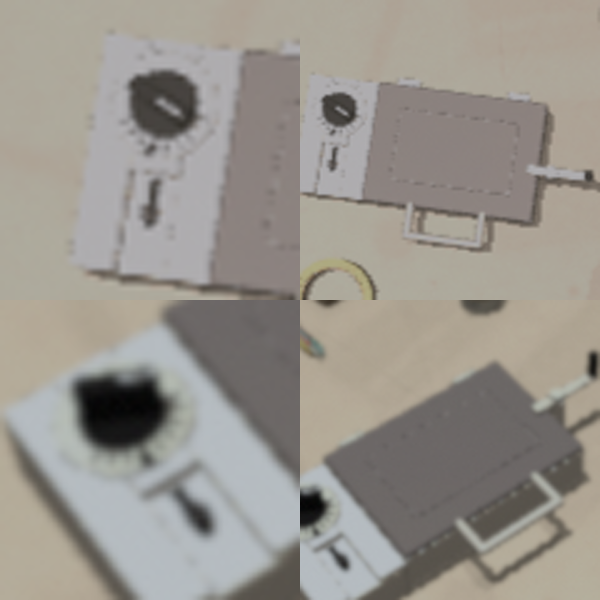

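Run:
```python
from h import *
D=np.mean([ (604.8,242),(610.5,245.6)],axis=0); print('dial net',D)
for c,uv in(('top',(220.,182.6)),('scene',(227.6,258.))):
    im=viewer.read_camera(c); g=cv2.cvtColor(im,cv2.COLOR_RGB2GRAY)
    x,y=np.round(uv).astype(int)
    print(c); print(g[y-5:y+10,x-8:x+9])
    # ellipse center of dial disc: dark mask
    cx,cy=np.round(pix([608,244,62],c)).astype(int)
    print('disc'); print(g[cy-9:cy+10,cx-11:cx+12])
    print(cx,cy,x,y,'tab->',ray(uv,c,55).round(1))
print('B dial(35,152)',B(35,152,55))
```

```text
dial net [607.65 243.8 ]
top
[[173 173 173 170 157 128  85  72  70  68  68  69  68  63  58  86 127]
 [174 173 172 159 135 150 135 111  86  69  70  70  70  85 103 134 171]
 [173 170 168 173 173 163 154 164 130 102 107 103 107 137 167 152 159]
 [174 173 173 172 173 157 140 159 140 154 163 154 167 160 171 168 160]
 [173 173 173 172 171 172 161 122  84 139 155 137 174 167 161 169 165]
 [173 173 173 173 170 166 150 104 120 158 164 157 173 171 163 156 161]
 [173 173 174 173 171 173 167 152 159 173 168 164 173 161 149 173 173]
 [174 173 173 171 169 173 173 173 173 173 174 174 174 164 156 173 173]
 [173 173 173 167 162 171 171 167 170 171 170 171 173 166 160 174 173]
 [174 173 173 156 129 164 163 145 154 157 155 162 167 160 154 173 173]
 [173 173 173 157 141 174 173 170 157 140 155 164 145 152 164 173 173]
 [173 173 173 158 148 173 173 158 104  91 143 173 173 173 173 173 173]
 [173 173 168 149 150 173 173 154  84 110 159 173 173 173 174 173 173]
 [173 174 165 148 157 173 173 152  76 114 162 174 172 172 173 173 173]
 [173 173 158 134 161 173 173 151  70 129 174 173 170 167 173 173 173]]
disc

[... 4204 characters left out ...]
13  16  40  80 123]
 [185 182 164 118  61  22   8   6   7  10  11  11  11  11  12  13  13  16
   17  24  51  94 133]
 [185 182 167 122  69  29  14  12  13  12  15  16  18  19  17  17  19  20
   25  39  72 109 135]
 [184 183 172 137  89  43  22  17  19  18  22  21  21  21  20  22  21  23
   36  66 104 131 150]
 [185 184 179 157 111  60  30  23  22  20  21  22  23  22  21  23  25  37
   61 100 131 142 154]
 [185 185 183 169 134  89  51  30  24  24  23  24  22  24  24  28  40  68
   99 129 151 156 160]
 [185 185 184 179 160 127  89  59  43  33  32  31  33  35  45  54  73 107
  136 146 156 166 171]]
221 245 228 258 tab-> [572.7 254.   55. ]
B dial(35,152) [609.88649359 244.94485644  55.        ]
```

Run:
```python
from h import *
from scipy.optimize import least_squares
# subpixel tab blob: darkness-weighted centroid; dial centre: fit of projected disc outline/bar line
for c,(x,y) in(('top',(220,182)),('scene',(227,257))):
    g=np.mean([cv2.cvtColor(viewer.read_camera(c),cv2.COLOR_RGB2GRAY) for _ in range(3)],axis=0)
    w=np.clip(145-g[y-1:y+2,x-2:x+3],0,None)
    if c=='scene': w=np.clip(135-g[y-2:y+3,x-1:x+3],0,None); X,Y=np.meshgrid(range(x-1,x+3),range(y-2,y+3))
    else: X,Y=np.meshgrid(range(x-2,x+3),range(y-1,y+2))
    uv=((w*X).sum()/w.sum(),(w*Y).sum()/w.sum())
    # dial silhouette (disc z50..55 r22 + bar 40x12 up to 81) fitted to dark mask via IoU over (dx,dy)
    dk=(cv2.resize(g.astype(np.float32),None,fx=8,fy=8,interpolation=cv2.INTER_CUBIC)<115)
    cx,cy=pix([608,244,60],c); best=None
    t=np.linspace(0,2*np.pi,60); ph=np.deg2rad(-127.3); u=np.array([np.cos(ph),np.sin(ph)]); n=np.array([-u[1],u[0]])
    sl=np.s_[int(cy-13)*8:int(cy+9)*8,int(cx-13)*8:int(cx+12)*8]
    # white line on bar counts as dark: fill
    D=cv2.morphologyEx(dk[sl].astype(np.uint8),cv2.MORPH_CLOSE,np.ones((25,25)))
    def mask(a):
        m=np.zeros(dk.shape,np.uint8)
        def poly(P): 
            q=np.array([pix(p,c) for p in P]); h=cv2.convexHull(((q+.5)*8-.5).astype(np.float32)); cv2.fillConvexPoly(m,np.round(h).astype(np.int32),1)
        poly([[a[0]+22*np.cos(k),a[1]+22*np.sin(k),z] for k in t for z in(51,55)])
        poly([[*(a+i*20*u+j*6*n),z] for i in(-1,1) for j in(-1,1) for z in(55,81)])
        return m[sl]
    for dx in np.arange(-8,9,1):
        for dy in np.arange(-8,9,1):
            a=np.array([608+dx,244+dy]); m=mask(a); s=(m&D).sum()/(m|D).sum()
            if best is None or s>best[0]: best=(s,a)
    s,a=best
    for z in(52,55):
        d=ray(uv,c,z)[:2]-a; print(c,np.round(uv,2),'IoU',round(s,2),'axis',a,'z',z,'tab rel',d.round(1),np.hypot(*d).round(1),'ang',np.rad2deg(np.arctan2(d[1],d[0])).round(1))
```

```text
Traceback (most recent call last):
  File "h.py", line 13, in pix
    c=viewer.camera_info(cam); q=np.array(c['camera_matrix'])@(np.array(c['R'])@np.array(X)+np.array(c['t'])); return q[:2]/q[2]
ValueError: time passes only in moves, steps and waits
```

```bash
python3 - <<'E'
s=open('h.py').read().replace("viewer.camera_info(cam)","CI[cam]").replace("def snap","CI={k:viewer.camera_info(k) for k in('scene','top')}\ndef snap",1)
open('h.py','w').write(s)
E
cat > dial.py <<'E'
from h import *
def measure(phdeg):
  for c,(x,y) in(('top',(220,182)),('scene',(227,257))):
    g=np.mean([cv2.cvtColor(viewer.read_camera(c),cv2.COLOR_RGB2GRAY) for _ in range(2)],axis=0)
    xs,ys=(range(x-1,x+3),range(y-2,y+3)) if c=='scene' else (range(x-2,x+3),range(y-1,y+2))
    X,Y=np.meshgrid(xs,ys); w=np.clip(140-g[Y,X],0,None)
    uv=((w*X).sum()/w.sum(),(w*Y).sum()/w.sum())
    dk=cv2.resize(g.astype(np.float32),None,fx=8,fy=8,interpolation=cv2.INTER_CUBIC)<115
    cx,cy=pix([608,244,60],c); best=(0,)
    t=np.linspace(0,2*np.pi,40); ph=np.deg2rad(phdeg); u=np.array([np.cos(ph),np.sin(ph)]); n=np.array([-u[1],u[0]])
    sl=np.s_[int(cy-13)*8:int(cy+9)*8,int(cx-13)*8:int(cx+12)*8]
    D=cv2.morphologyEx(dk[sl].astype(np.uint8),cv2.MORPH_CLOSE,np.ones((25,25)))
    def mask(a):
        m=np.zeros(dk.shape,np.uint8)
        for P in ([[a[0]+22*np.cos(k),a[1]+22*np.sin(k),z] for k in t for z in(51,55)],
                  [[*(a+i*20*u+j*6*n),z] for i in(-1,1) for j in(-1,1) for z in(55,81)]):
            q=(np.array([pix(p,c) for p in P])+.5)*8-.5
            cv2.fillConvexPoly(m,np.round(cv2.convexHull(q.astype(np.float32))).astype(np.int32),1)
        return m[sl]
    for dx in np.arange(-8,9,1):
        for dy in np.arange(-8,9,1):
            a=np.array([608+dx,244+dy]); m=mask(a); s=(m&D).sum()/(m|D).sum()
            if s>best[0]: best=(s,a)
    s,a=best
    for z in(52,55):
        d=ray(uv,c,z)[:2]-a; print(c,np.round(uv,2),'IoU',round(s,2),'axis',a,'z',z,'tab rel',d.round(1),np.hypot(*d).round(1),'ang',np.rad2deg(np.arctan2(d[1],d[0])).round(1))
if __name__=='__main__': measure(-127.3)
E
python3 dial.py
```

```text
top [219.59 182.43] IoU 0.93 axis [607 244] z 52 tab rel [-28.1   8.4] 29.3 ang 163.3
top [219.59 182.43] IoU 0.93 axis [607 244] z 55 tab rel [-28.5   7.8] 29.5 ang 164.7
scene [226.75 256.92] IoU 0.91 axis [602 246] z 52 tab rel [-23.4   6.5] 24.3 ang 164.6
scene [226.75 256.92] IoU 0.91 axis [602 246] z 55 tab rel [-25.4   7.5] 26.5 ang 163.6
```

Run:
```python
from h import *
A=np.array([607.5,244.5]); y0,y1=np.deg2rad([52.7,-15.7])
grip(.4,12)
robot.movep([*A,150],down(y0)); robot.servo_line([*A,60],100); st()
grip(0,12); st()
for y in np.linspace(y0,y1,8)[1:]:
    robot.movep([*A,60],down(y)); st(round(y,2))
o=robot.observe(); v=R.from_rotvec(o['tcp_rot']).as_matrix()[:,0]; print('yaw',np.rad2deg(np.arctan2(v[1],v[0])),o['wrist_torque'])
grip(.4); robot.servo_line([*A,160],150)
robot.movep([420,-150,260],RX)
from dial import measure; measure(164.3)
im=[snap(c) for c in('top','scene')]
t=[]
for c,i in zip(('top','scene'),im):
    print([find(n,c,.3) for n in('dial_pointer','dial_grip','preset_tab','switch_nub')])
    x,y=pix(B(10,152,55),c).astype(int); t.append(cv2.resize(i[y-25:y+25,x-25:x+25],(400,400),interpolation=cv2.INTER_CUBIC))
cv2.imwrite('pics/set.png',np.hstack(t)[...,::-1])
```

```text
76.7 [608.  244.9  60.7] F [-0.   0.8  0.2] w 36.9 gf 0.0
77.2 [607.4 244.9  60.4] F [-1.  -0.1  3.9] w 11.9 gf 12.0
77.5 [607.5 244.8  60.4] F [-1.9  0.1  3.8] w 12.3 gf 12.0 0.75
77.7 [607.6 244.7  60.4] F [-2.8  0.9  4.9] w 12.0 gf 12.0 0.58
78.0 [607.7 244.6  60.4] F [-1.8  0.9  5.6] w 12.2 gf 12.0 0.41
78.2 [607.7 244.5  60.4] F [-1.2 -1.1  6. ] w 11.6 gf 12.0 0.24
78.5 [607.7 244.4  60.4] F [-1.6 -0.3  5.3] w 11.9 gf 12.0 0.07
78.8 [607.7 244.3  60.4] F [-2.4 -0.3  6.1] w 11.8 gf 12.0 -0.1
79.0 [607.6 244.2  60.3] F [-2.1 -1.2  6.3] w 12.3 gf 12.0 -0.27
yaw -15.19377477181473 [-0.12353419  0.43451053 -0.02441956]
top [219.59 182.43] IoU 0.93 axis [606 244] z 52 tab rel [-27.1   8.4] 28.4 ang 162.7
top [219.59 182.43] IoU 0.93 axis [606 244] z 55 tab rel [-27.5   7.8] 28.6 ang 164.1
scene [226.75 256.88] IoU 0.92 axis [604 246] z 52 tab rel [-25.3   6.4] 26.1 ang 165.8
scene [226.75 256.88] IoU 0.92 axis [604 246] z 55 tab rel [-27.3   7.4] 28.3 ang 164.8
[[(0.54, array([373.4, 250.6,  -1. ]), array([222., 248.])), (0.5, array([577.7, 248.6,  69.3]), array([220., 182.])), (0.44, array([ 7.234e+02, -2.075e+02,  4.000e-01]), array([364., 140.]))], [(0.59, array([441. , 115.6,  58.1]), array([262., 226.])), (0.57, array([607.5, 244.6,  77.4]), array([221., 172.]))], [], [(0.58, array([520.9, -71.7,  82.3]), array([323., 200.]))]]
[[(0.57, array([573.7, 252.4,  66.9]), array([227., 254.]))], [(0.81, array([604.2, 244.5,  71.5]), array([222., 244.])), (0.68, array([534.5, 252.9,  46.4]), array([239., 269.]))], [], [(0.35, array([537.5, 249.3,  49.3]), array([239., 267.]))]]
```

View pics/set.png

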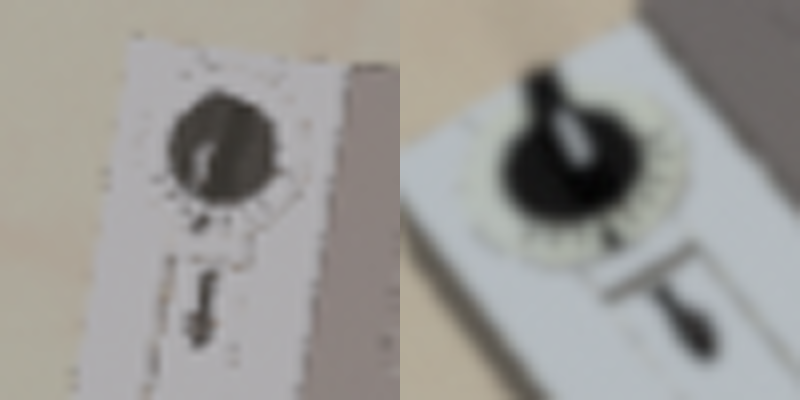

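The pointer lies at about 164.8° and the tab at about 164.3°, so the dial is set. Last comes the switch.

Run:
```python
from h import *
Y=150.7; ex=np.array([np.cos(BY),np.sin(BY)])
grip(0,10)
robot.movep(B(-118,Y,110),RX); robot.servo_line(B(-118,Y,46.3),120); st()
robot.servo_line(B(-72,Y,46.3),60); f0=robot.observe()['contact_force']; st('in')
for x in np.arange(-70,-20,1.5):
    robot.servo_line(B(x,Y,46.3),20); o=robot.observe(); f=-(o['contact_force'][:2]@ex); tx=(o['tcp_pos'][:2]-BO)@ex
    print(round(x,1),round(tx,1),round(f,1),o['contact_force'].round(1))
    if f>9 : break
robot.servo_line(B(-72,Y,46.3),60); robot.servo_line(B(-118,Y,60),100); robot.servo_line(B(-118,Y,150),150)
robot.movep([420,-150,260],RX); st()
ims=[]
for c in('top','scene'):
    im=viewer.read_camera(c); print([find(n,c,.3) for n in('switch_nub','latch_peg','lid_handle')])
    x,y=pix(B(-10,130,55),c).astype(int); ims.append(cv2.resize(im[y-35:y+35,x-35:x+35],(400,400),interpolation=cv2.INTER_CUBIC))
cv2.imwrite('pics/sw.png',np.hstack(ims)[...,::-1])
```

```text
86.2 [458.5 265.5  46.6] F [ 1.4  0.1 -0.1] w 0.4 gf 0.0
87.2 [503.3 258.9  46.2] F [-0.6  0.5  0.6] w 1.0 gf 0.0 in
-70.0 -70.1 0.8 [-0.8  0.4  0.5]
-68.5 -68.4 0.4 [-0.4 -0.4  0.4]
-67.0 -66.9 0.1 [-0.1  0.2 -0.9]
-65.5 -65.4 -0.8 [ 0.8  0.2 -0.5]
-64.0 -63.9 1.2 [-1.1  0.5  0.2]
-62.5 -62.4 -0.1 [0.1 0.2 0. ]
-61.0 -60.9 -0.6 [ 0.6 -0.5  0.6]
-59.5 -59.4 0.2 [-0.2 -0.1 -0.1]
-58.0 -57.9 -0.1 [0.2 0.7 0.2]
-56.5 -56.4 0.3 [-0.3 -0.3 -0.2]
-55.0 -54.9 -0.6 [ 0.5 -0.4  0.6]
-53.5 -53.4 0.5 [-0.4  0.4 -0.1]
-52.0 -52.2 0.5 [-0.6 -0.6  0.7]
-50.5 -50.6 1.4 [-1.2  1.6  0.2]
-49.0 -48.9 0.8 [-1.  -0.8 -0. ]
-47.5 -47.3 1.2 [-1.2  0.7 -0.1]
-46.0 -45.8 0.8 [-0.6  1.2  0.3]
-44.5 -44.3 0.2 [-0.1  0.8  0.2]
-43.0 -42.9 1.4 [-1.3  1.   0.6]
-41.5 -41.4 0.5 [-0.5  0.7  0.5]
-40.0 -39.8 1.1 [-0.9  1.7 -0.1]
-38.5 -39.0 2.8 [-2.7  1.4  0.5]
-37.0 -38.7 6.8 [-6.8  0.7  2.6]
-35.5 -38.5 9.3 [-9.2  1.6  5.3]
96.9 [ 420.2 -149.2  259.9] F [ 0.2  0.8 -0.6] w 0.6 gf 0.0
[[], [(0.66, array([519.1, -71.7,  82.8]), array([323., 200.]))], [(0.57, array([442.6, 115.6,  53.8]), array([262., 226.]))]]
[[(0.45, array([548.1, 252.5,  48.7]), array([235., 265.]))], [(0.49, array([523. , -71.2,  82.2]), array([337., 189.]))], [(0.91, array([439. , 115.4,  59.7]), array([309., 255.]))]]
```

View pics/sw.png

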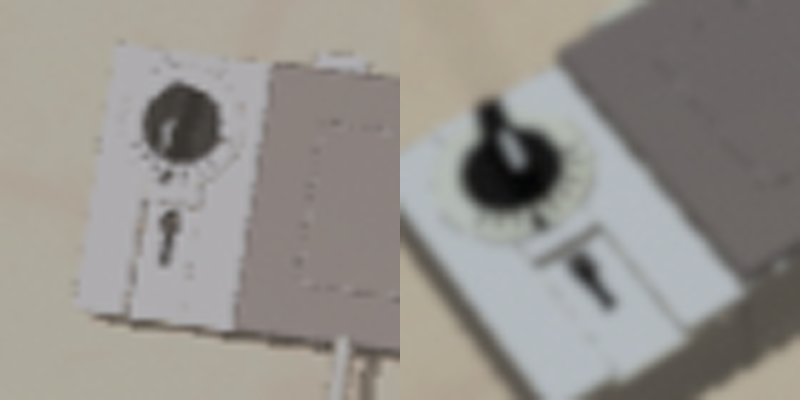

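The nub travelled about 14 mm to its stop. In both views the lid is shut, the latch is back in its starting position and the dial points at the tab.

```bash
python3 -c "
from h import *
print(robot.job_done())"
```

```text
the job is handed in; nothing more can be done
None
```

I handed the job in at about 97 s: three stamps lie die up in the shut and latched box, the dial is at the preset tab (within about a degree by camera), and the switch was pushed fully on last; the verdict wasn't shown.

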